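# Fit the toothed drive coupling to the valve and close it

### The job

Pick up the toothed drive coupling from the rubber mat and lower it over the pin of the valve's stem hub; the hub stands part-way open, so feel for the angle gently, without forcing, until every tooth drops into its own slot and the coupling sits fully home. Then use it to turn the stem clockwise (seen from above) to its closed stop, where the long side of the orange grip block lies straight across the pipe, and let go, leaving the coupling seated and the other things on the bench alone.

Things in the scene. Friction and masses are not known exactly. Their poses are not given: they have to be found in the camera images.
- coupling_center (a point): Loose toothed drive coupling, 0.36 to 0.59 kg, standing on its teeth on the black rubber mat; z up. Point on its axis half-way up, 30 mm above the tooth tips. Dark steel octagonal plate, 74 mm over flats, from 21 to 11 mm below the point; a 20 mm square bore runs right through. Home on the valve the point is 21 mm above valve_seat; with teeth still on top of the crown, 30 mm.
- coupling_grip (a point): On the coupling's axis 17 mm above coupling_center: a good grasp height. Orange grip block 44 mm long (coupling x), 30 mm wide (y), 40 mm high: from 28 mm below to 12 mm above this point. Take it across the 30 mm width; the plate's top is 28 mm below this point.
- coupling_teeth (a point): Centre of the tooth circle at the tooth tips, 30 mm below coupling_center. Six teeth 9 mm long, 8 mm wide, edges rounded 1 mm, at radius 25 to 36 mm, at 0, +45, -45, 180, +135, -135 degrees from the coupling's x axis (none along +y or -y), so it fits either way round (half a turn).
- valve_seat (a point): Centre of the top of the slotted crown of the valve's steel stem hub (radius 39 mm), 91 mm above the bench; the axes are those of the fixed body. The crown has six slots 11 mm wide and deep, open upward and outward, at the same angles from the hub's own x axis as the teeth from the coupling's (1.5 mm play each side of a tooth). The coupling must not bear on the valve with over 70 N.
- valve: Fixed blue valve body, 84 mm square, pipe with 72 mm flanges along its y (152 mm over flanges); x across the pipe; origin on the bench under the stem. Hub angle NOT measured: at the start hub x stands 0.4 to 1.3 rad anticlockwise (from above) of body x. It turns clockwise against 0.3 N m of friction to a hard closed stop where hub x = body x, and stays where left.
- pin_top (a point): Top of the brass guide pin on the stem's axis, 23 mm above valve_seat; the pin is 18.4 mm across (0.8 mm play each side in the coupling's bore), its top 7 mm tapering to 8 mm across. The pin enters the bore before the teeth reach the crown. A tooth only half caught on a slot edge drags the hub round with it.
- spring_mid (a point): Steel coil spring, 37 mm across, 50 mm tall, standing on the mat (centre, half-way up); leave it alone.
- bolt0_mid (a point): Dark steel bolt standing on its head on the mat, 20 mm across, 45 mm tall (half-way up); leave it alone.
- bolt1_mid (a point): A second such bolt on the mat; leave it alone.
- spanner: Steel spanner, 180 mm long, lying on the bench along its x axis; leave it alone.
- spray: Blue spray can, 56 mm across, 150 mm tall, standing beyond the spanner; origin under its base; leave it alone.

How it is judged:
By the outcome, as a careful person would: the job done as asked, in the order asked, and still so for the second after the job is handed in, with the robot touching nothing.
It also fails if it takes over 72 s, if anything falls off the work surface, if the arm or the gripper's body presses on something with over 40 N, if the wrist force passes 120 N, or if a joint passes its speed limit or range.

### The arm

A 6-joint arm with a two-finger parallel gripper is mounted at the origin on the work surface. World frame = base frame: x ahead of the robot, y to its left, z up, the work surface at z = 0. Lengths are in m, angles in rad, forces in N, time in s.
With the tool pointing down it reaches from about 0.4 to 0.825 m from the base axis. Payload 7 kg.
Tool frame: the origin (TCP) lies on the centre line of the jaws, within the pads' length; the fingertips stand 22 mm ahead of it and the grasp point (between the pads) lies 3 mm ahead of it; z points along the fingers, y is the line along which they close (so a half turn about z gives the same grasp; the last joint's range is limited). The gripper opens to 88 mm and grips with 3 to 60 N. Pads are 19 mm wide; open, the fingers measure 130 mm over their backs; the gripper's body (78 mm by 193 mm) begins 47 mm behind the grasp point.
Start: joints at [1.445, 0.359, 0.012, 0, -1.224, -0.288], TCP at [0.271, 0.618, 0.249] pointing down, gripper open.
Joint ranges: [-3.07, 3.07], [-1.43, 2.12], [-1.02, 1.25], [-3.03, 1.67], [-3.05, -0], [-3.03, 3.03]. Speed limits (rad/s): [2.39, 2.39, 3.01, 3.14, 3.14, 3.14].

### API

Orientations are given as a unit quaternion [x, y, z, w].
In Python, from station import robot, cams, sign_off gives the robot as it stands.
- The arm moves only by the tool move_arm, never from a script. Its argument "deltas" is a list of rows, each a list of 3 entries, a list of its own where there are three numbers: the opening, from -1 (shut) to 1 (fully open), so that 0 is half open, then the shift along the world's x, y, z as a fraction of full scale, then the turn, a rotation vector about the world's x, y, z as a fraction of full scale. A call has exactly 8 rows; each row shifts and turns the commanded pose from where the row before left it; what a row does not reach is not made up. Full scale, the value 1, is 25 mm for a shift and 1.5 rad for a turn. A row lasts 1/12 s, in which the tool goes at most 41.7 mm and 7.16 degrees, less where a joint would pass 70% of its speed; a pose out of reach is approached as far as the arm can. A call with a number of a shift or a turn outside -1 to 1 is refused whole. A call with a gripper value outside its range is refused whole. The fingers move at their own pace and stop on an object; the grip force is fixed at half the most. Time passes only in rows, so rows that do not move let the fingers close, or fill a call up. It gives the time, the measured TCP pose, the force, the opening and the grip force at its end, in the units of the state.
- robot.get_state(): the state, without advancing time (a new reading comes with each control period).
- cams.snapshot(name): name is "side" or "top" or "wrist"; returns the picture (420x560x3 uint8, red, green, blue); there is no depth.
- cams.camera_params(name): a dict with "fx", "fy", "cx", "cy" (pixels), "rvec" (rotation vector, rad) and "tvec" (3), from world to camera coordinates, as OpenCV has them. Camera axes: x right, y down, z forward; pixel columns grow to the right and rows downward; lengths in m; the calibration is good to about 2 mm. A picture is of the moment at which its call begins: read the wrist's pose just before it. camera_params takes no time and is no camera call; for the wrist camera it gives the pose at the moment of the call.
- sign_off(): hands the job in; it is judged then, once.
The state is a dict: "time": time; "joint_pos": joint angles; "qd": joint speeds; "joint_efforts": joint torques, N m; "tcp_pos": TCP position; "tcp_rot": TCP orientation; "ft_force": force on the tool from outside, world axes, zero at the start; "wrist_torque": the same for the moment, N m; "opening": finger opening in m; "finger_force": force on a finger pad.
Only numpy, scipy, OpenCV 4.12 (cv2) and the standard library are available. Lean on these libraries where they do the work, as an engineer would, in place of code of your own. Each camera call takes 0.05 s, during which the arm holds its last target. There are 200 camera calls.

## Working session

There is one attempt and no reset: what is moved stays moved. The work goes in short steps, Python scripts to look and compute and a tool call to move; the robot and the scene stay as the last step left them, time stands still between calls to the robot, and variables do not carry over. Pictures are saved under pics/ and viewed, at most 10 in all, crops included, and the job is handed in when it is done.

Besides the shell and the picture viewer there is one more tool, called after "Emit:" as a command line: name --argument value ..., lists and objects as JSON in quotes. move_arm: Moves the arm, as the interface text tells. Its arguments: {"type":"object","properties":{"deltas":{"type":"array","items":{"type":"array"}}},"required":["deltas"]}

```bash
mkdir -p pics; ls; cat > h.py <<'E'
import numpy as np, cv2
from scipy.spatial.transform import Rotation as R
from station import robot, cams, sign_off
def snap(n, tag):
    p=cams.camera_params(n); im=cams.snapshot(n); cv2.imwrite(f'pics/{tag}.png', im[:,:,::-1]); return im,p
def ray(p,uv):
    Rm=R.from_rotvec(np.ravel(p['rvec'])).as_matrix(); t=np.ravel(p['tvec'])
    d=np.array([(uv[0]-p['cx'])/p['fx'],(uv[1]-p['cy'])/p['fy'],1.])
    return -Rm.T@t, Rm.T@d
def onz(p,uv,z):
    o,d=ray(p,uv); return o+d*(z-o[2])/d[2]
def proj(p,X):
    Rm=R.from_rotvec(np.ravel(p['rvec'])).as_matrix(); c=Rm@np.asarray(X)+np.ravel(p['tvec'])
    return np.array([c[0]/c[2]*p['fx']+p['cx'],c[1]/c[2]*p['fy']+p['cy']])
E
python3 - <<'E'
from h import *
print(robot.get_state())
a,p=snap('top','t0'); b,q=snap('side','s0')
print(p,q, ray(p,(280,210)),ray(q,(280,210)))
E
```

```text
pics
{'time': 0.0, 'joint_pos': array([ 1.44506395e+00,  3.59394908e-01,  1.10981437e-02, -3.70768466e-04,
       -1.22410798e+00, -2.88088220e-01]), 'qd': array([-0.00040655, -0.0006595 , -0.00091135, -0.00052895,  0.0009634 ,
       -0.00098924]), 'joint_efforts': array([-1.33876292e-03, -5.82723141e+01,  2.93048537e+01,  6.99690789e+00,
        6.72890237e-03, -1.82873127e-04]), 'tcp_pos': array([0.27126658, 0.61761202, 0.24763086]), 'tcp_rot': array([ 9.78657021e-01, -2.05498801e-01, -1.08517576e-04,  8.15692491e-04]), 'ft_force': array([ 0.22850705,  0.05168568, -0.63904585]), 'wrist_torque': array([ 0.0326463 ,  0.00804934, -0.03766214]), 'finger_force': 0.0, 'opening': 0.08771144365378354}
{'fx': 504.65483885061207, 'fy': 504.65483885061207, 'cx': 277.7762931418996, 'cy': 214.75161642246988, 'rvec': array([ 2.14663247, -2.10958828,  0.16264031]), 'tvec': array([-0.00197032,  0.58609828,  0.88576973])} {'fx': 541.0664590488356, 'fy': 541.0664590488356, 'cx': 284.317671517142, 'cy': 204.5364612522841, 'rvec': array([ 2.36543807, -0.60038226,  0.2273117 ]), 'tvec': array([-0.50331896,  0.28532113,  0.87278975])} (array([ 0.4313232 , -0.00608928,  0.97058039]), array([ 0.17489889,  0.01106812, -0.98457907])) (array([ 0.27024039, -0.55225043,  0.8476377 ]), array([ 0.30389274,  0.57162328, -0.76227401]))
```

View pics/t0.png

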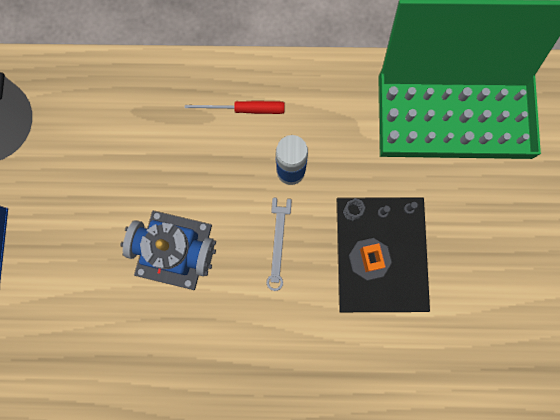

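View pics/s0.png

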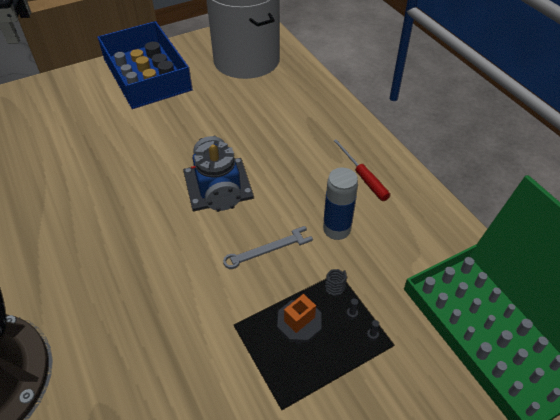

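The top view shows the coupling at about (373,257) and the valve at (165,245), pin near (162,244). The side view shows the coupling at (300,312) and the pin at (213,150). Next I measure coarsely and enlarge both regions.

```bash
python3 - <<'E'
from h import *
p=cams.camera_params('top'); q=cams.camera_params('side'); w=cams.camera_params('wrist')
a=cv2.imread('pics/t0.png'); b=cv2.imread('pics/s0.png')
print('wrist',ray(w,(w['cx'],w['cy'])),w['fx'], R.from_rotvec(np.ravel(w['rvec'])).as_matrix().round(2).tolist())
def orange(im,lo,hi,box):
    h=cv2.cvtColor(im,cv2.COLOR_BGR2HSV); m=cv2.inRange(h,lo,hi); k=np.zeros_like(m); x0,y0,x1,y1=box; k[y0:y1,x0:x1]=m[y0:y1,x0:x1]; return k
m=orange(a,(3,150,120),(18,255,255),(340,220,420,300)); c,_=cv2.findContours(m,cv2.RETR_EXTERNAL,2); c=max(c,key=cv2.contourArea)
r=cv2.minAreaRect(c); print(r); 
B=cv2.boxPoints(r); W=np.array([onz(p,x,.06) for x in B]); print(W.round(4), W.mean(0), [np.linalg.norm(W[i]-W[i-1]) for i in range(4)])
for im,pp,bx,n in((a,p,(140,220,185,270),'t'),(b,q,(190,130,240,180),'s')):
    m=orange(im,(12,120,70),(28,255,255),bx); ys,xs=np.nonzero(m); print(n,len(xs),xs.mean(),ys.mean(),xs.min(),xs.max(),ys.min(),ys.max())
    print(onz(pp,(xs.mean(),ys.mean()),.105),onz(pp,(xs.mean(),ys.min()),.114))
cr=np.hstack([cv2.resize(a[200:300,115:225],None,fx=3.6,fy=3.6,interpolation=2),cv2.resize(a[200:300,330:440],None,fx=3.6,fy=3.6,interpolation=2)])
cv2.imwrite('pics/c0.png',cr)
E
```

```text
wrist (array([0.34231911, 0.58789368, 0.38369353]), array([-0.26064597,  0.11284449, -0.95881687])) 323.3388442624283 [[-0.4, -0.92, 0.0], [-0.88, 0.39, 0.28], [-0.26, 0.11, -0.96]]
((371.9411926269531, 257.2647399902344), (25.223703384399414, 20.130456924438477), 75.96376037597656)
[[ 0.5267 -0.14    0.06  ]
 [ 0.5361 -0.1753  0.06  ]
 [ 0.4922 -0.1856  0.06  ]
 [ 0.4829 -0.1506  0.06  ]] [ 0.5094579  -0.16285717  0.06      ] [np.float64(0.045065234717221146), np.float64(0.03656461703986475), np.float64(0.04512389951637248), np.float64(0.03626572840251051)]
t 110 161.70909090909092 244.34545454545454 156 168 239 249
[0.52152048 0.20688493 0.105     ] [0.52976671 0.20519149 0.114     ]
s 75 212.77333333333334 151.61333333333334 209 216 145 160
[0.52090495 0.20197493 0.105     ] [0.52548037 0.21027077 0.114     ]
```

View pics/c0.png

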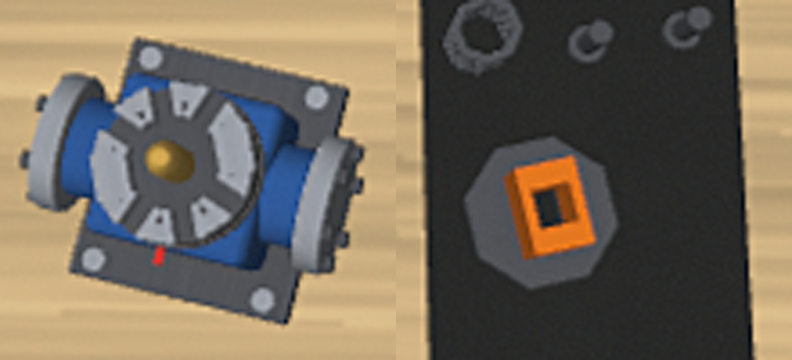

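The hub is clear in the crop: its wide unslotted lands sit left and right at about (113,175) and (237,140). The pipe runs from (65,140) to (325,205). That puts hub x at about +0.27 rad and body x at about -0.25 rad, a difference of about 0.5 rad. Coupling x is at about +0.23 rad. I'll look at the valve from near on the way.

Emit:
move_arm --deltas '[[1, [0.625, -1, 0], [0, 0, 0.027]], [1, [0.625, -1, 0], [0, 0, 0.027]], [1, [0.625, -1, 0], [0, 0, 0.027]], [1, [0.625, -1, 0], [0, 0, 0.027]], [1, [0.625, -1, 0], [0, 0, 0.027]], [1, [0.625, -1, 0], [0, 0, 0.027]], [1, [0.625, -1, 0], [0, 0, 0.027]], [1, [0.625, -1, 0], [0, 0, 0.027]]]'

```text
time: 0.77
tcp_pos: [0.3968, 0.4165, 0.2483]
tcp_rot: [0.999, -0.044, -0.0, 0.0]
ft_force: [0.2, -0.2, -1.1]
opening: 0.0877
finger_force: 0.0
```

Emit:
move_arm --deltas '[[1, [0.625, -1, 0], [0, 0, 0.027]], [1, [0.625, -1, 0], [0, 0, 0.027]], [1, [0.625, -1, 0], [0, 0, 0.027]], [1, [0.625, -1, 0], [0, 0, 0.027]], [1, [0.625, -1, 0], [0, 0, 0.027]], [1, [0.625, -1, 0], [0, 0, 0.027]], [1, [0.6, -1, 0], [0, 0, 0.027]], [1, [0.3, -0.5, 0], [0, 0, 0.027]]]'

```text
time: 1.43
tcp_pos: [0.5134, 0.228, 0.2482]
tcp_rot: [0.993, 0.117, -0.0, 0.0]
ft_force: [-0.7, 0.3, -0.9]
opening: 0.0872
finger_force: 0.0
```

```bash
python3 - <<'E'
from h import *
s=robot.get_state(); print(s['time'],s['joint_pos'].round(3),s['tcp_pos'],s['tcp_rot'].round(4),abs(s['qd']).max())
a,p=snap('wrist','w1')
for y in (.202,.207): print(proj(p,(.521,y,.114)))
print(ray(p,(280,210)))
cv2.imwrite('pics/w1b.png',cv2.resize(a[:,:,::-1],(784,588),interpolation=2))
E
```

```text
1.4333 [ 0.766  0.174 -0.241  0.    -1.156  1.039] [0.51344539 0.22797489 0.24823601] [ 9.931e-01  1.171e-01 -3.000e-04  3.000e-04] 0.762322342468131
[307.54588576 213.36262776]
[301.97761115 212.07199841]
(array([0.58890469, 0.24698227, 0.38414746]), array([-0.25199501, -0.07504112, -0.96519357]))
```

View pics/w1b.png

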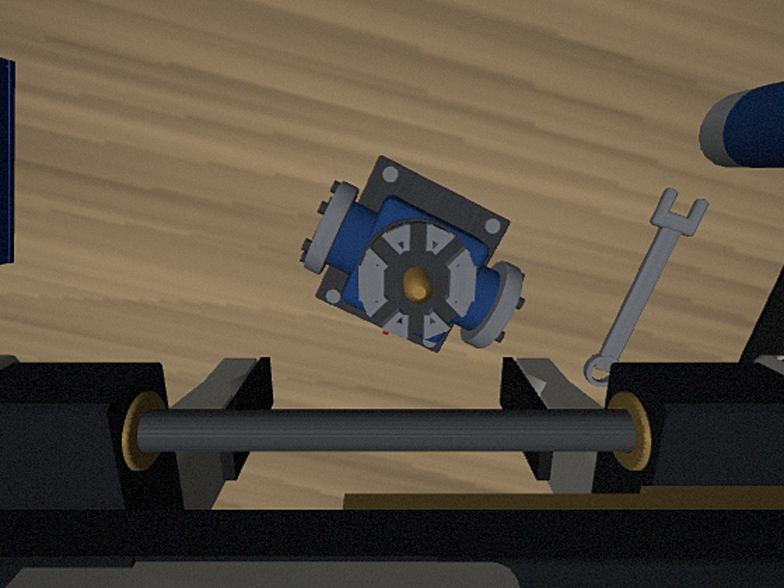

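Wrist view (scaled 1.4): the crown is centred near (417,285), with the wide lands at left (372,283) and right (463,283). I now fit the crown circle and the land angles on the z = 91 mm plane.

```bash
cat > crown.py <<'E'
from h import *
from scipy.optimize import least_squares
def crown(im,p,c0,z=.091,vmin=110,dbg=False):
    h=cv2.cvtColor(im,cv2.COLOR_BGR2HSV); m=cv2.inRange(h,(0,0,vmin),(180,50,255))
    ys,xs=np.nonzero(m); P=[]; 
    o,_=ray(p,(0,0))
    Rm=R.from_rotvec(np.ravel(p['rvec'])).as_matrix()
    d=np.c_[(xs-p['cx'])/p['fx'],(ys-p['cy'])/p['fy'],np.ones(len(xs))]@Rm
    W=(o+d*((z-o[2])/d[:,2])[:,None])[:,:2]
    c=np.array(c0,float)
    for it in range(6):
        r=np.linalg.norm(W-c,axis=1); S=W[r<.042]; a=np.arctan2(*(S-c).T[::-1]); rr=np.linalg.norm(S-c,axis=1)
        E=[]
        for k in np.linspace(-np.pi,np.pi,73)[:-1]:
            s=(a>=k)&(a<k+np.pi/36)&(rr>.030)
            if s.sum()>3:E.append(S[s][np.argmax(rr[s])])
        E=np.array(E); f=least_squares(lambda v:np.linalg.norm(E-v[:2],axis=1)-.0385,c,loss='soft_l1',f_scale=.001); c=f.x
    a=np.arctan2(*(S-c).T[::-1]); rr=np.linalg.norm(S-c,axis=1); s=(rr>.02)&(rr<.037)
    # land pattern: slots at 0,+-45,180,+-135 => best correlation
    off=np.radians([0,45,-45,180,135,-135]); best=[]
    for th in np.linspace(-np.pi/2,np.pi/2,361):
        dd=0
        q=(S[s]-c); 
        for g in off+th:
            u=q@[np.cos(g),np.sin(g)]; v=abs(q@[-np.sin(g),np.cos(g)]); dd+=((u>0)&(v<.0055)).sum()
        best.append((dd,th))
    best.sort(); return c,np.mean([b[1] for b in best[:5]]),best[0][0],s.sum(),np.median(abs(f.fun))
E
python3 - <<'E'
from crown import *
for n,f,v in(('top','t0',110),('side','s0',80),):
    print(n,crown(cv2.imread(f'pics/{f}.png'),cams.camera_params(n),(.521,.205),vmin=v))
a,p=snap('wrist','w2')
s=robot.get_state(); print(s['tcp_pos'],abs(s['qd']).max())
for v in(80,100,120): print('wrist',crown(a[:,:,::-1].copy(),p,(.521,.205),vmin=v))
b=a[:,:,::-1].copy(); hsv=cv2.cvtColor(b,cv2.COLOR_BGR2HSV)
m=cv2.inRange(hsv,(10,110,60),(28,255,255)); m[:170]=0; m[235:]=0; m[:,:250]=0; m[:,340:]=0
ys,xs=np.nonzero(m); print(len(xs),xs.mean(),ys.mean(),xs.min(),xs.max(),ys.min(),ys.max()); print(onz(p,(xs.mean(),ys.mean()),.106))
E
```

```text
top (array([0.52257833, 0.2088578 ]), np.float64(0.22689280275926288), np.int64(24), np.int64(581), np.float64(0.0005707111780105315))
side (array([0.52459469, 0.20994601]), np.float64(0.22689280275926288), np.int64(12), np.int64(305), np.float64(0.0009761544167272151))
[0.51334043 0.2284189  0.2481546 ] 0.09101504335686873
wrist (array([0.52349252, 0.21030922]), np.float64(0.22689280275926288), np.int64(21), np.int64(1903), np.float64(0.0007891182207563491))
wrist (array([0.52345205, 0.2102944 ]), np.float64(0.23561944901923454), np.int64(0), np.int64(1811), np.float64(0.0007026997901550779))
wrist (array([0.52344685, 0.20998383]), np.float64(0.23561944901923454), np.int64(0), np.int64(447), np.float64(0.0006575136406883689))
378 295.8042328042328 203.33068783068782 287 306 191 215
[0.52599981 0.21226661 0.106     ]
```

Crown centre is about (0.5235, 0.2098) and hub x is at 0.23 rad, consistent across three views. Now over to the coupling.

Emit:
move_arm --deltas '[[1, [0, -1, 0], [0, 0, 0]], [1, [0, -1, 0], [0, 0, 0]], [1, [0, -1, 0], [0, 0, 0]], [1, [0, -1, 0], [0, 0, 0]], [1, [0, -1, 0], [0, 0, 0]], [1, [0, -1, 0], [0, 0, 0]], [1, [0, -1, 0], [0, 0, 0]], [1, [0, -1, 0], [0, 0, 0]]]'

```text
time: 2.2
tcp_pos: [0.5123, 0.03, 0.2485]
tcp_rot: [0.993, 0.117, -0.0, -0.0]
ft_force: [-0.5, -0.4, -0.7]
opening: 0.0875
finger_force: 0.0
```

Emit:
move_arm --deltas '[[1, [0, -1, 0], [0, 0, 0]], [1, [0, -1, 0], [0, 0, 0]], [1, [0, -1, 0], [0, 0, 0]], [1, [0, -1, 0], [0, 0, 0]], [1, [0, -1, 0], [0, 0, 0]], [1, [0, -1, 0], [0, 0, 0]], [1, [-0.1, -1, 0], [0, 0, 0]], [1, [0, -0.75, 0], [0, 0, 0]]]'

```text
time: 2.87
tcp_pos: [0.5097, -0.1641, 0.2483]
tcp_rot: [0.993, 0.116, -0.0, -0.0]
ft_force: [0.3, -0.3, 0.3]
opening: 0.0876
finger_force: 0.0
```

```bash
cat > blk.py <<'E'
from h import *
def block(im,p,ztop,box=None):
    h=cv2.cvtColor(im,cv2.COLOR_BGR2HSV); m=cv2.inRange(h,(3,150,60),(18,255,255))
    if box: k=np.zeros_like(m); x0,y0,x1,y1=box; k[y0:y1,x0:x1]=m[y0:y1,x0:x1]; m=k
    v=h[...,2][m>0]; t,_=cv2.threshold(v.reshape(-1,1),0,255,cv2.THRESH_OTSU)
    out=[]
    for mm in (m,((m>0)&(h[...,2]>t)).astype(np.uint8)*255):
        c,hi=cv2.findContours(mm,cv2.RETR_EXTERNAL,2); c=max(c,key=cv2.contourArea).reshape(-1,2).astype(float)
        W=np.array([onz(p,u,ztop)[:2] for u in c],np.float32)*1000
        r=cv2.minAreaRect(W); out.append(r)
    return t,out
E
python3 - <<'E'
from blk import *
robot.get_state(); cams.snapshot('top')
s=robot.get_state(); print(s['time'],s['joint_pos'].round(3),s['tcp_pos'],s['tcp_rot'].round(4),abs(s['qd']).max())
a,p=snap('wrist','w3'); print(block(a[:,:,::-1].copy(),p,.060))
print('top',block(cv2.imread('pics/t0.png'),cams.camera_params('top'),.060,(340,220,420,300)))
cv2.imwrite('pics/w3b.png',cv2.resize(a[130:290,180:380,::-1],None,fx=3,fy=3,interpolation=2))
E
```

```text
2.9167 [ 5.100e-02  1.310e-01 -2.940e-01  1.000e-03 -1.147e+00  1.752e+00] [ 0.50985055 -0.16597267  0.24823893] [ 9.932e-01  1.161e-01 -5.000e-04  2.000e-04] 0.08188469143338375
(149.0, [((512.7345581054688, -163.45184326171875), (49.376007080078125, 30.219213485717773), 13.339090347290039), ((509.78662109375, -164.1810302734375), (43.30244064331055, 30.160898208618164), 13.338521957397461)])
top (180.0, [((509.5085754394531, -162.91256713867188), (44.9921760559082, 36.535926818847656), 13.57416820526123), ((510.6388854980469, -165.7828369140625), (44.3245735168457, 30.16182518005371), 13.196348190307617)])
```

View pics/w3b.png

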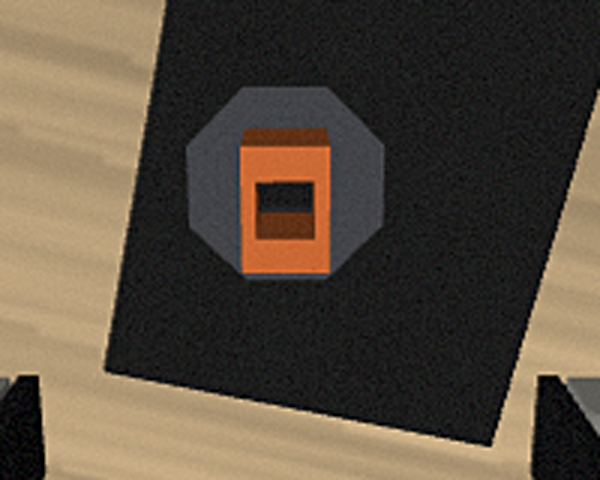

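The wrist close-up shows the block top with both sizes right (44 x 30 mm). It is centred at about (0.510, -0.165) with x at 0.232 rad, and the fingers straddle it squarely. Descending now.

Emit:
move_arm --deltas '[[1, [0, 0.04, -0.8], [0, 0, 0]], [1, [0, 0, -1], [0, 0, 0]], [1, [0, 0, -1], [0, 0, 0]], [1, [0, 0, -1], [0, 0, 0]], [1, [0, 0, -1], [0, 0, 0]], [1, [0, 0, -0.8], [0, 0, 0]], [1, [0, 0, -0.6], [0, 0, 0]], [1, [0, 0, -0.4], [0, 0, 0]]]'

```text
time: 3.63
tcp_pos: [0.5094, -0.1612, 0.0817]
tcp_rot: [0.993, 0.117, -0.001, -0.0]
ft_force: [0.2, 0.2, 0.9]
opening: 0.0878
finger_force: 0.0
```

Emit:
move_arm --deltas '[[1, [0, 0, -0.4], [0, 0, 0]], [1, [0, 0, -0.4], [0, 0, 0]], [1, [0, 0, -0.4], [0, 0, 0]], [1, [0, 0, 0], [0, 0, 0]], [0.2, [0, 0, 0], [0, 0, 0]], [-0.4, [0, 0, 0], [0, 0, 0]], [-1, [0, 0, 0], [0, 0, 0]], [-1, [0, 0, 0], [0, 0, 0]]]'

```text
time: 4.3
tcp_pos: [0.5106, -0.1623, 0.0542]
tcp_rot: [0.993, 0.117, 0.001, 0.0]
ft_force: [-0.3, -0.4, 0.2]
opening: 0.0661
finger_force: 0.0
```

Emit:
move_arm --deltas '[[-1, [0, 0, 0], [0, 0, 0]], [-1, [0, 0, 0], [0, 0, 0]], [-1, [0, 0, 0], [0, 0, 0]], [-1, [0, 0, 0], [0, 0, 0]], [-1, [0, 0, 0], [0, 0, 0]], [-1, [0, 0, 0], [0, 0, 0]], [-1, [0, 0, 0], [0, 0, 0]], [-1, [0, 0, 0], [0, 0, 0]]]'

```text
time: 4.97
tcp_pos: [0.5103, -0.1624, 0.0536]
tcp_rot: [0.993, 0.117, 0.0, 0.0]
ft_force: [0.1, -2.3, 0.4]
opening: 0.0295
finger_force: 30.0
```

Gripped: 29.5 mm opening, 30 N. Lifting.

Emit:
move_arm --deltas '[[-1, [0, 0, 0.2], [0, 0, 0]], [-1, [0, 0, 0.4], [0, 0, 0]], [-1, [0, 0, 0.8], [0, 0, 0]], [-1, [0, 0, 1], [0, 0, 0]], [-1, [0, 0, 1], [0, 0, 0]], [-1, [0, 0, 1], [0, 0, 0]], [-1, [0, 0, 0.7], [0, 0, 0]], [-1, [0, 0, 0.3], [0, 0, 0]]]'

```text
time: 5.63
tcp_pos: [0.511, -0.1622, 0.1919]
tcp_rot: [0.993, 0.117, 0.002, 0.0]
ft_force: [1.3, -0.4, -3.8]
opening: 0.0298
finger_force: 30.0
```

```bash
python3 - <<'E'
from blk import *
cams.snapshot('top')
s=robot.get_state(); t=s['tcp_pos'];print(s['time'],t,s['ft_force'].round(1),s['opening'],s['tcp_rot'].round(4))
a,p=snap('wrist','w4'); z=t[2]+.009
Rm=R.from_quat(s['tcp_rot']).as_matrix()
for k in (.009,): print(block(a[:,:,::-1].copy(),p,t[2]+k), proj(p,t+[0,0,k]))
b,q=snap('side','s4')
cv2.imwrite('pics/c4.png',np.hstack([a[200:400,150:430,::-1],b[150:350,200:480,::-1]]))
E
```

```text
5.6833 [ 0.51117316 -0.16222184  0.19191095] [ 1.4 -0.1 -3.7] 0.02967366360507998 [9.931e-01 1.170e-01 2.200e-03 3.000e-04]
(177.0, [((530.684814453125, -156.76040649414062), (28.721452713012695, 30.964046478271484), 13.423859596252441), ((524.3349609375, -158.11383056640625), (14.750714302062988, 30.41932487487793), 13.40755558013916)]) [277.44113587 303.85886626]
```

View pics/c4.png

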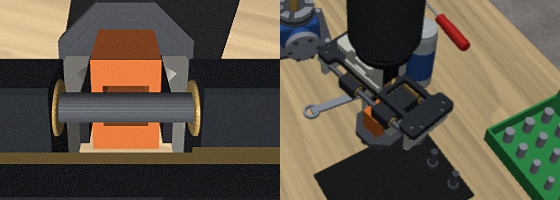

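The wrist view shows the block held between the fingers, its top face from about row 258 to 349 in the full image. The side view shows the coupling hanging clear. I'll check the coupling's offset along tool x from the saved picture.

```bash
python3 - <<'E'
from blk import *
p=cams.camera_params('wrist'); a=cv2.imread('pics/w4.png'); s=robot.get_state(); t=s['tcp_pos']; M=R.from_quat(s['tcp_rot']).as_matrix()
for k in(-.022,.022): print(k,[proj(p,t+M@[k,y,-.009]).round(1) for y in(-.015,.015)])
for c in (250,255,298): print(c,[(r,int(a[r,c,2]),int(a[r,c,1])) for r in list(range(252,266))+list(range(340,356))])
print([ (c,int(a[285,c,2])) for c in list(range(234,248))+list(range(304,318))])
E
```

```text
-0.022 [array([245. , 345.8]), array([309.7, 345.8])]
0.022 [array([242.3, 258.3]), array([312.8, 258.3])]
250 [(252, 118, 60), (253, 122, 61), (254, 122, 64), (255, 122, 59), (256, 120, 58), (257, 116, 57), (258, 122, 66), (259, 104, 54), (260, 251, 137), (261, 238, 127), (262, 233, 123), (263, 237, 132), (264, 235, 128), (265, 235, 128), (340, 232, 126), (341, 234, 128), (342, 231, 122), (343, 234, 125), (344, 232, 127), (345, 233, 124), (346, 233, 127), (347, 235, 120), (348, 231, 132), (349, 201, 181), (350, 207, 184), (351, 220, 189), (352, 161, 136), (353, 92, 75), (354, 100, 81), (355, 96, 81)]
255 [(252, 124, 68), (253, 115, 55), (254, 122, 60), (255, 119, 62), (256, 122, 63), (257, 116, 58), (258, 118, 61), (259, 102, 49), (260, 250, 133), (261, 238, 128), (262, 236, 128), (263, 234, 126), (264, 234, 126), (265, 235, 127), (340, 234, 127), (341, 232, 122), (342, 233, 127), (343, 232, 123), (344, 234, 127), (345, 232, 122), (346, 234, 128), (347, 234, 121), (348, 230, 130), (349, 205, 183), (350, 204, 179), (351, 215, 190), (352, 158, 137), (353, 93, 76), (354, 95, 78), (355, 96, 78)]
298 [(252, 123, 65), (253, 118, 57), (254, 124, 64), (255, 119, 60), (256, 121, 66), (257, 120, 63), (258, 120, 62), (259, 97, 49), (260, 251, 136), (261, 240, 131), (262, 235, 125), (263, 236, 129), (264, 237, 131), (265, 237, 127), (340, 234, 128), (341, 231, 121), (342, 233, 127), (343, 233, 123), (344, 234, 130), (345, 234, 124), (346, 233, 125), (347, 232, 118), (348, 230, 130), (349, 207, 185), (350, 210, 185), (351, 219, 193), (352, 155, 133), (353, 95, 76), (354, 95, 77), (355, 96, 78)]
[(234, 18), (235, 21), (236, 16), (237, 9), (238, 19), (239, 13), (240, 0), (241, 255), (242, 245), (243, 237), (244, 236), (245, 233), (246, 235), (247, 233), (304, 235), (305, 236), (306, 236), (307, 234), (308, 235), (309, 246), (310, 214), (311, 62), (312, 0), (313, 22), (314, 29), (315, 20), (316, 20), (317, 15)]
```

The block is seen about 1.1 mm off in tool x and y, similar to the wrist calibration bias. Combining both views, the target TCP is about (0.5238, 0.209). Moving over the valve.

Emit:
move_arm --deltas '[[-1, [0, 0.5, 0], [0, 0, 0]], [-1, [0.04, 1, 0], [0, 0, 0]], [-1, [0.04, 1, 0], [0, 0, 0]], [-1, [0.04, 1, 0], [0, 0, 0]], [-1, [0.04, 1, 0], [0, 0, 0]], [-1, [0.04, 1, 0], [0, 0, 0]], [-1, [0.04, 1, 0], [0, 0, 0]], [-1, [0.04, 1, 0], [0, 0, 0]]]'

```text
time: 6.45
tcp_pos: [0.5158, 0.0262, 0.1866]
tcp_rot: [0.993, 0.117, -0.002, 0.0]
ft_force: [1.7, 0.4, -4.9]
opening: 0.0301
finger_force: 30.0
```

Emit:
move_arm --deltas '[[-1, [0.04, 1, 0], [0, 0, 0]], [-1, [0.04, 1, 0], [0, 0, 0]], [-1, [0.04, 1, 0], [0, 0, 0]], [-1, [0.04, 1, 0], [0, 0, 0]], [-1, [0.04, 1, 0], [0, 0, 0]], [-1, [0.04, 1, 0], [0, 0, 0]], [-1, [0.04, 1, 0], [0, 0, 0]], [-1, [0, 0.35, 0], [0, 0, 0]]]'

```text
time: 7.12
tcp_pos: [0.5236, 0.2114, 0.1864]
tcp_rot: [0.993, 0.117, -0.001, 0.0]
ft_force: [1.3, -1.2, -4.6]
opening: 0.0296
finger_force: 30.0
```

```bash
python3 - <<'E'
from h import *
cams.snapshot('top');cams.snapshot('top')
s=robot.get_state(); print(s['time'],s['tcp_pos'],s['tcp_rot'].round(4),s['ft_force'].round(1),abs(s['qd']).max())
a,p=snap('side','s5'); b,q=snap('wrist','w5')
cv2.imwrite('pics/c5.png',np.hstack([cv2.resize(a[90:230,140:300,::-1],None,fx=2.5,fy=2.5),cv2.resize(b[150:360,180:380,::-1],(350,350))]))
E
```

```text
7.2167 [0.52329272 0.21013575 0.18638336] [ 9.930e-01  1.177e-01 -1.500e-03  7.000e-04] [-0.4 -0.6 -5.4] 0.02909955280513749
```

View pics/c5.png

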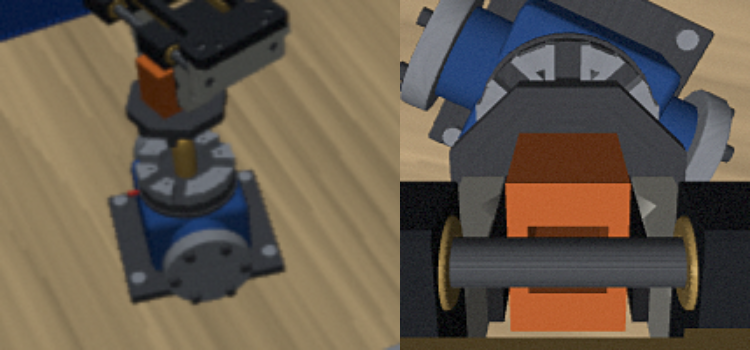

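The wrist view shows the slot pattern symmetric about the block centreline. The side view shows the coupling hanging over the pin. Lowering gently onto the pin taper.

Emit:
move_arm --deltas '[[-1, [0.02, -0.04, -0.2], [0, 0, 0]], [-1, [0, 0, -0.2], [0, 0, 0]], [-1, [0, 0, -0.2], [0, 0, 0]], [-1, [0, 0, -0.15], [0, 0, 0]], [-1, [0, 0, -0.12], [0, 0, 0]], [-1, [0, 0, -0.1], [0, 0, 0]], [-1, [0, 0, -0.08], [0, 0, 0]], [-1, [0, 0, 0], [0, 0, 0]]]'

```text
time: 7.98
tcp_pos: [0.5245, 0.2078, 0.1619]
tcp_rot: [0.993, 0.117, -0.0, 0.0]
ft_force: [0.0, -0.5, -4.7]
opening: 0.0303
finger_force: 30.0
```

Emit:
move_arm --deltas '[[-1, [0, 0, -0.04], [0, 0, 0]], [-1, [0, 0, -0.04], [0, 0, 0]], [-1, [0, 0, -0.04], [0, 0, 0]], [-1, [0, 0, -0.04], [0, 0, 0]], [-1, [0, 0, -0.04], [0, 0, 0]], [-1, [0, 0, 0], [0, 0, 0]], [-1, [0, 0, 0], [0, 0, 0]], [-1, [0, 0, 0], [0, 0, 0]]]'

```text
time: 8.65
tcp_pos: [0.5247, 0.208, 0.1574]
tcp_rot: [0.993, 0.117, 0.0, -0.0]
ft_force: [0.5, -0.6, -5.6]
opening: 0.0298
finger_force: 30.0
```

```bash
python3 - <<'E'
from h import *
s=robot.get_state(); print(s['time'],s['tcp_pos'],s['tcp_rot'].round(4),s['ft_force'].round(1),s['wrist_torque'].round(2))
E
```

```text
8.65 [0.52472264 0.20802878 0.15736327] [ 0.9931  0.1169  0.     -0.    ] [ 0.5 -0.6 -5.6] [-0.06 -0.04 -0.02]
```

Emit:
move_arm --deltas '[[-1, [0, 0, -0.04], [0, 0, 0]], [-1, [0, 0, -0.04], [0, 0, 0]], [-1, [0, 0, -0.04], [0, 0, 0]], [-1, [0, 0, -0.04], [0, 0, 0]], [-1, [0, 0, -0.04], [0, 0, 0]], [-1, [0, 0, 0], [0, 0, 0]], [-1, [0, 0, 0], [0, 0, 0]], [-1, [0, 0, 0], [0, 0, 0]]]'

```text
time: 9.32
tcp_pos: [0.5247, 0.208, 0.1523]
tcp_rot: [0.993, 0.117, -0.0, 0.0]
ft_force: [0.5, 0.3, -4.5]
opening: 0.0298
finger_force: 30.0
```

Emit:
move_arm --deltas '[[-1, [0, 0, -0.06], [0, 0, 0]], [-1, [0, 0, -0.06], [0, 0, 0]], [-1, [0, 0, -0.06], [0, 0, 0]], [-1, [0, 0, -0.06], [0, 0, 0]], [-1, [0, 0, -0.06], [0, 0, 0]], [-1, [0, 0, -0.04], [0, 0, 0]], [-1, [0, 0, 0], [0, 0, 0]], [-1, [0, 0, 0], [0, 0, 0]]]'

```text
time: 9.98
tcp_pos: [0.5245, 0.2083, 0.1436]
tcp_rot: [0.993, 0.117, -0.0, -0.0]
ft_force: [-1.5, 2.7, -5.3]
opening: 0.03
finger_force: 30.0
```

Emit:
move_arm --deltas '[[-1, [0, 0, -0.04], [0, 0, 0]], [-1, [0, 0, -0.04], [0, 0, 0]], [-1, [0, 0, -0.04], [0, 0, 0]], [-1, [0, 0, -0.04], [0, 0, 0]], [-1, [0, 0, 0], [0, 0, 0]], [-1, [0, 0, 0], [0, 0, 0]], [-1, [0, 0, 0], [0, 0, 0]], [-1, [0, 0, 0], [0, 0, 0]]]'

```text
time: 10.65
tcp_pos: [0.5245, 0.2084, 0.1398]
tcp_rot: [0.993, 0.117, -0.0, -0.0]
ft_force: [-3.4, 4.6, -2.3]
opening: 0.03
finger_force: 30.0
```

Emit:
move_arm --deltas '[[-1, [-0.015, 0.02, 0], [0, 0, 0]], [-1, [0, 0, 0], [0, 0, 0]], [-1, [0, 0, -0.03], [0, 0, 0]], [-1, [0, 0, -0.03], [0, 0, 0]], [-1, [0, 0, -0.02], [0, 0, 0]], [-1, [0, 0, 0], [0, 0, 0]], [-1, [0, 0, 0], [0, 0, 0]], [-1, [0, 0, 0], [0, 0, 0]]]'

```text
time: 11.32
tcp_pos: [0.5243, 0.2085, 0.1377]
tcp_rot: [0.993, 0.117, -0.0, 0.0]
ft_force: [-1.2, 3.0, -4.8]
opening: 0.03
finger_force: 30.0
```

```bash
python3 - <<'E'
from h import *
s=robot.get_state(); print(s['time'],s['tcp_pos'],s['tcp_rot'].round(4),s['ft_force'].round(1),s['wrist_torque'].round(2))
E
```

```text
11.3167 [0.52429397 0.2084999  0.13770258] [ 0.9932  0.1168 -0.      0.    ] [-1.2  3.  -4.8] [ 0.87  0.53 -0.01]
```

Teeth appear to be in the slots: tips are about 4 mm below the crown top with no vertical resistance. Continuing to the bottom.

Emit:
move_arm --deltas '[[-1, [-0.005, 0.015, 0], [0, 0, 0]], [-1, [0, 0, -0.03], [0, 0, 0]], [-1, [0, 0, -0.03], [0, 0, 0]], [-1, [0, 0, -0.03], [0, 0, 0]], [-1, [0, 0, -0.03], [0, 0, 0]], [-1, [0, 0, 0], [0, 0, 0]], [-1, [0, 0, 0], [0, 0, 0]], [-1, [0, 0, 0], [0, 0, 0]]]'

```text
time: 11.98
tcp_pos: [0.5241, 0.2087, 0.1347]
tcp_rot: [0.993, 0.117, -0.0, 0.0]
ft_force: [-1.0, -0.2, -4.3]
opening: 0.0303
finger_force: 30.0
```

Emit:
move_arm --deltas '[[-1, [0, 0, -0.02], [0, 0, 0]], [-1, [0, 0, -0.02], [0, 0, 0]], [-1, [0, 0, -0.02], [0, 0, 0]], [-1, [0, 0, 0], [0, 0, 0]], [-1, [0, 0, 0], [0, 0, 0]], [-1, [0, 0, 0], [0, 0, 0]], [-1, [0, 0, 0], [0, 0, 0]], [-1, [0, 0, 0], [0, 0, 0]]]'

```text
time: 12.65
tcp_pos: [0.5241, 0.2089, 0.1333]
tcp_rot: [0.993, 0.117, -0.0, 0.0]
ft_force: [-0.6, -0.1, -5.0]
opening: 0.0297
finger_force: 30.0
```

Emit:
move_arm --deltas '[[-1, [0, 0, -0.015], [0, 0, 0]], [-1, [0, 0, -0.015], [0, 0, 0]], [-1, [0, 0, -0.015], [0, 0, 0]], [-1, [0, 0, -0.015], [0, 0, 0]], [-1, [0, 0, 0], [0, 0, 0]], [-1, [0, 0, 0], [0, 0, 0]], [-1, [0, 0, 0], [0, 0, 0]], [-1, [0, 0, 0], [0, 0, 0]]]'

```text
time: 13.32
tcp_pos: [0.5241, 0.2088, 0.1318]
tcp_rot: [0.993, 0.117, -0.0, 0.0]
ft_force: [-1.0, -0.1, -4.8]
opening: 0.0297
finger_force: 30.0
```

Emit:
move_arm --deltas '[[-1, [0, 0, -0.015], [0, 0, 0]], [-1, [0, 0, -0.015], [0, 0, 0]], [-1, [0, 0, -0.01], [0, 0, 0]], [-1, [0, 0, 0], [0, 0, 0]], [-1, [0, 0, 0], [0, 0, 0]], [-1, [0, 0, 0], [0, 0, 0]], [-1, [0, 0, 0], [0, 0, 0]], [-1, [0, 0, 0], [0, 0, 0]]]'

```text
time: 13.98
tcp_pos: [0.5241, 0.2089, 0.1308]
tcp_rot: [0.993, 0.117, -0.0, 0.0]
ft_force: [-1.3, -0.2, -5.3]
opening: 0.03
finger_force: 30.0
```

Emit:
move_arm --deltas '[[-1, [0, 0, -0.015], [0, 0, 0]], [-1, [0, 0, -0.015], [0, 0, 0]], [-1, [0, 0, -0.01], [0, 0, 0]], [-1, [0, 0, 0], [0, 0, 0]], [-1, [0, 0, 0], [0, 0, 0]], [-1, [0, 0, 0], [0, 0, 0]], [-1, [0, 0, 0], [0, 0, 0]], [-1, [0, 0, 0], [0, 0, 0]]]'

```text
time: 14.65
tcp_pos: [0.5242, 0.2089, 0.1298]
tcp_rot: [0.993, 0.117, -0.0, -0.0]
ft_force: [-1.3, -1.1, -5.0]
opening: 0.03
finger_force: 30.0
```

```bash
python3 - <<'E'
from h import *
a,p=snap('side','s6'); s=robot.get_state(); print(s['tcp_pos'],s['ft_force'].round(1),s['wrist_torque'].round(2))
cv2.imwrite('pics/c6.png',cv2.resize(a[90:230,140:300,::-1],None,fx=4,fy=4,interpolation=2))
E
```

```text
[0.52414308 0.20886902 0.12978142] [-1.1 -0.1 -4.5] [-0.08  0.33 -0.03]
```

View pics/c6.png

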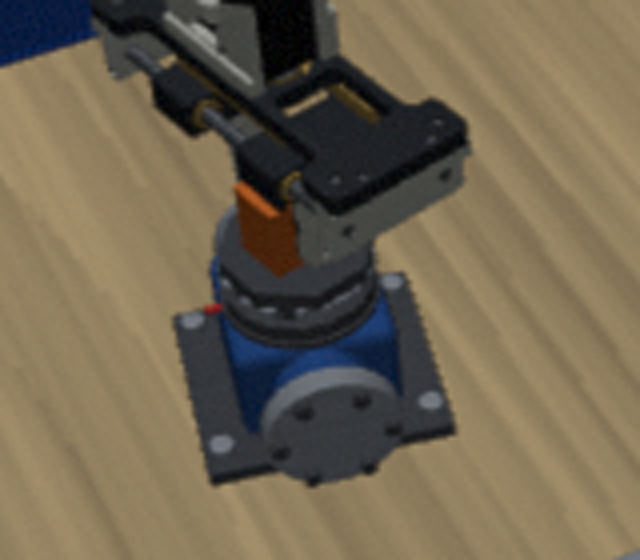

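The side view shows the plate nearly on the crown with the teeth in the slots. There is no contact force yet, so I continue in small steps.

Emit:
move_arm --deltas '[[-1, [0, 0, -0.015], [0, 0, 0]], [-1, [0, 0, -0.015], [0, 0, 0]], [-1, [0, 0, -0.01], [0, 0, 0]], [-1, [0, 0, 0], [0, 0, 0]], [-1, [0, 0, 0], [0, 0, 0]], [-1, [0, 0, 0], [0, 0, 0]], [-1, [0, 0, 0], [0, 0, 0]], [-1, [0, 0, 0], [0, 0, 0]]]'

```text
time: 15.37
tcp_pos: [0.5242, 0.2089, 0.1296]
tcp_rot: [0.993, 0.117, 0.0, -0.0]
ft_force: [-5.3, -0.9, 5.5]
opening: 0.0301
finger_force: 30.0
```

Contact at TCP z 0.1296 with about 10 N down, so it is home. Easing off a touch and turning clockwise.

Emit:
move_arm --deltas '[[-1, [-0.005, 0, 0.015], [0, 0, -0.02]], [-1, [0, 0, 0], [0, 0, -0.025]], [-1, [0, 0, 0], [0, 0, -0.03]], [-1, [0, 0, 0], [0, 0, -0.03]], [-1, [0, 0, 0], [0, 0, -0.03]], [-1, [0, 0, 0], [0, 0, -0.03]], [-1, [0, 0, 0], [0, 0, -0.02]], [-1, [0, 0, 0], [0, 0, 0]]]'

```text
time: 16.03
tcp_pos: [0.5239, 0.209, 0.1296]
tcp_rot: [1.0, -0.022, 0.0, -0.0]
ft_force: [-5.0, -0.3, 3.1]
opening: 0.0296
finger_force: 30.0
```

```bash
python3 - <<'E'
from h import *
s=robot.get_state(); q=s['tcp_rot']; print(s['time'],s['tcp_pos'],2*np.arctan2(q[1],q[0]),s['ft_force'].round(1),s['wrist_torque'].round(2))
# body axis: plate corner discs (bright) in top view
p=cams.camera_params('top'); a=cv2.imread('pics/t0.png'); k=np.array([(149,56),(316,97),(262,300),(93,259)])/3.6+[115,200]
W=np.array([onz(p,u,.012)[:2] for u in k]); print(W.round(4),W.mean(0)); 
for i,j in((0,1),(3,2),(3,0),(2,1)): d=W[i]-W[j]; print(np.linalg.norm(d),np.arctan2(d[1],d[0]))
E
```

```text
16.0333 [0.5238589  0.20903846 0.12964832] -0.04471185796773672 [-5.  -0.3  3.1] [0.01 1.89 0.07]
[[0.5868 0.2432]
 [0.5661 0.1525]
 [0.4582 0.1762]
 [0.478  0.2665]] [0.52229805 0.20962041]
0.09305975120898466 1.346385408769076
0.09239849241136411 1.354960836711536
0.11127335024946966 2.9310491972975083
0.11047379623750687 2.9251327844039623
```

Body x is at about -0.217 rad from the base-plate bolts. TCP yaw is -0.045 now.

Emit:
move_arm --deltas '[[-1, [-0.01, 0, 0.005], [0, 0, -0.02]], [-1, [0, 0, 0], [0, 0, -0.02]], [-1, [0, 0, 0], [0, 0, -0.02]], [-1, [0, 0, 0], [0, 0, -0.02]], [-1, [0, 0, 0], [0, 0, -0.01]], [-1, [0, 0, 0], [0, 0, -0.01]], [-1, [0, 0, 0], [0, 0, -0.005]], [-1, [0, 0, 0], [0, 0, 0]]]'

```text
time: 16.7
tcp_pos: [0.5237, 0.2089, 0.1296]
tcp_rot: [0.995, -0.1, 0.0, -0.0]
ft_force: [-4.9, -0.7, 3.7]
opening: 0.0296
finger_force: 30.0
```

```bash
python3 - <<'E'
from blk import *
s=robot.get_state(); q=s['tcp_rot']; t=s['tcp_pos']; print(s['time'],t,2*np.arctan2(q[1],q[0]),s['ft_force'].round(1),s['wrist_torque'].round(2))
a,p=snap('wrist','w7'); r=block(a[:,:,::-1].copy(),p,t[2]+.009); print(r)
E
```

```text
16.7 [0.52369132 0.20892627 0.12961666] -0.20089194201668173 [-4.9 -0.7  3.7] [-0.07  1.95  0.17]
(139.0, [((543.4051513671875, 206.00328063964844), (30.817716598510742, 28.754390716552734), 78.50433349609375), ((537.0587768554688, 207.4066162109375), (30.390167236328125, 14.77395248413086), 78.50393676757812)])
```

The block follows the gripper without slip (-0.20 rad). Feeling for the stop now.

Emit:
move_arm --deltas '[[-1, [-0.01, 0, 0.005], [0, 0, -0.01]], [-1, [0, 0, 0], [0, 0, -0.01]], [-1, [0, 0, 0], [0, 0, -0.01]], [-1, [0, 0, 0], [0, 0, 0]], [-1, [0, 0, 0], [0, 0, 0]], [-1, [0, 0, 0], [0, 0, 0]], [-1, [0, 0, 0], [0, 0, 0]], [-1, [0, 0, 0], [0, 0, 0]]]'

```text
time: 17.42
tcp_pos: [0.5237, 0.2089, 0.1296]
tcp_rot: [0.992, -0.123, 0.0, -0.0]
ft_force: [-3.7, -0.9, 4.2]
opening: 0.03
finger_force: 30.0
```

```bash
cat > st.py <<'E'
from blk import *
s=robot.get_state(); q=s['tcp_rot']; t=s['tcp_pos']; print(s['time'],t,2*np.arctan2(q[1],q[0]),s['ft_force'].round(1),s['wrist_torque'].round(2))
a,p=snap('wrist','w%d'%(s['time']*100)); r=block(a[:,:,::-1].copy(),p,t[2]+.009)[1]; print([np.radians(x[2]-90) for x in r])
E
python3 st.py
```

```text
17.4167 [0.52367775 0.20893305 0.12964343] -0.24579185890903196 [-3.7 -0.9  4.2] [-0.13  1.56  0.08]
[np.float64(-0.24545756556015072), np.float64(-0.24545982924707727)]
```

Emit:
move_arm --deltas '[[-1, [-0.005, 0, 0], [0, 0, -0.01]], [-1, [0, 0, 0], [0, 0, -0.01]], [-1, [0, 0, 0], [0, 0, 0]], [-1, [0, 0, 0], [0, 0, 0]], [-1, [0, 0, 0], [0, 0, 0]], [-1, [0, 0, 0], [0, 0, 0]], [-1, [0, 0, 0], [0, 0, 0]], [-1, [0, 0, 0], [0, 0, 0]]]'

```text
time: 18.13
tcp_pos: [0.5236, 0.2089, 0.1296]
tcp_rot: [0.991, -0.137, 0.0, 0.0]
ft_force: [-4.7, -1.1, 5.1]
opening: 0.03
finger_force: 30.2
```

```bash
python3 st.py
```

```text
18.1333 [0.52355957 0.20894106 0.12962924] -0.27513094353376705 [-4.7 -1.1  5.1] [-0.19  1.51  0.77]
[np.float64(-0.27497204834095385), np.float64(-0.2749597977999395)]
```

Torque jumped to 0.77 N m at -0.275 rad, which fits the stop plus tooth play. One more small nudge to confirm.

Emit:
move_arm --deltas '[[-1, [0, 0, 0], [0, 0, -0.007]], [-1, [0, 0, 0], [0, 0, 0]], [-1, [0, 0, 0], [0, 0, 0]], [-1, [0, 0, 0], [0, 0, 0]], [-1, [0, 0, 0], [0, 0, 0]], [-1, [0, 0, 0], [0, 0, 0]], [-1, [0, 0, 0], [0, 0, 0]], [-1, [0, 0, 0], [0, 0, 0]]]'

```text
time: 18.85
tcp_pos: [0.5236, 0.2089, 0.1296]
tcp_rot: [0.99, -0.142, 0.0, 0.0]
ft_force: [-3.2, -0.5, 4.9]
opening: 0.0301
finger_force: 30.4
```

```bash
python3 st.py
```

```text
18.85 [0.52364431 0.20894417 0.12963756] -0.2856421423308018 [-3.2 -0.5  4.9] [-0.24  1.29  0.98]
[np.float64(-0.28542029508760725), np.float64(-0.28542029508760725)]
```

Torque is 0.98 N m, well over the 0.3 N m friction, so the hub is at its stop. I back off about 0.05 rad inside the tooth play, which unloads it, then release.

Emit:
move_arm --deltas '[[-1, [-0.005, 0, 0.01], [0, 0, 0.011]], [-1, [0, 0, 0], [0, 0, 0.011]], [-1, [0, 0, 0], [0, 0, 0.011]], [-1, [0, 0, 0], [0, 0, 0]], [-1, [0, 0, 0], [0, 0, 0]], [-1, [0, 0, 0], [0, 0, 0]], [-1, [0, 0, 0], [0, 0, 0]], [-1, [0, 0, 0], [0, 0, 0]]]'

```text
time: 19.57
tcp_pos: [0.5236, 0.209, 0.1297]
tcp_rot: [0.993, -0.118, 0.0, -0.0]
ft_force: [1.5, 1.0, -2.2]
opening: 0.03
finger_force: 29.9
```

```bash
python3 st.py
```

```text
19.5667 [0.5235809  0.2090195  0.12966052] -0.23705566603862938 [ 1.5  1.  -2.2] [ 0.12 -0.66 -0.03]
[np.float64(-0.23660282125174625), np.float64(-0.23660388651618228)]
```

Emit:
move_arm --deltas '[[-0.2, [0, 0, 0], [0, 0, 0]], [0.2, [0, 0, 0], [0, 0, 0]], [0.6, [0, 0, 0], [0, 0, 0]], [0.8, [0, 0, 0], [0, 0, 0]], [0.8, [0, 0, 0], [0, 0, 0]], [0.8, [0, 0, 0], [0, 0, 0]], [0.8, [0, 0, 0], [0, 0, 0]], [0.8, [0, 0, 0], [0, 0, 0]]]'

```text
time: 20.28
tcp_pos: [0.5233, 0.2089, 0.1297]
tcp_rot: [0.993, -0.118, -0.0, 0.0]
ft_force: [-0.9, -0.4, -1.4]
opening: 0.0755
finger_force: 0.0
```

Emit:
move_arm --deltas '[[0.8, [0, 0, 0.2], [0, 0, 0]], [0.8, [0, 0, 0.4], [0, 0, 0]], [0.8, [0, 0, 0.7], [0, 0, 0]], [0.8, [0, 0, 1], [0, 0, 0]], [0.8, [0, 0, 1], [0, 0, 0]], [0.8, [0, 0, 0.8], [0, 0, 0]], [0.8, [0, 0, 0.4], [0, 0, 0]], [0.8, [0, 0, 0], [0, 0, 0]]]'

```text
time: 20.95
tcp_pos: [0.5244, 0.2096, 0.2456]
tcp_rot: [0.993, -0.118, 0.002, -0.002]
ft_force: [0.7, 0.3, 0.1]
opening: 0.0788
finger_force: 0.0
```

```bash
python3 - <<'E'
from blk import *
s=robot.get_state(); t=s['tcp_pos']; print(s['time'],t,s['ft_force'].round(1))
a,p=snap('wrist','w9'); b,q=snap('side','s9')
for z in(.141,): print(block(a[:,:,::-1].copy(),p,z))
cv2.imwrite('pics/c9.png',np.hstack([cv2.resize(b[90:230,140:300,::-1],(400,350)),cv2.resize(a[110:320,180:400,::-1],(367,350))]))
E
```

```text
20.95 [0.52442037 0.2095535  0.24562675] [0.7 0.3 0.1]
(117.0, [((523.819580078125, 210.00669860839844), (30.183507919311523, 43.51563262939453), 76.55534362792969), ((523.6065673828125, 210.1602020263672), (29.742565155029297, 43.48794174194336), 77.47663879394531)])
```

View pics/c9.png

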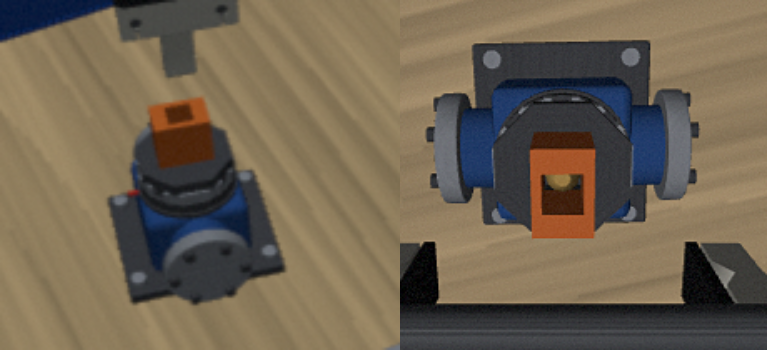

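The last pictures show the plate flat on the crown and the block's long side straight across the pipe. The block's size fits a top at 141 mm, the home height, and the gripper is clear. Handing in.

```bash
python3 -c "
from station import sign_off; print(sign_off())"
```

```text
the job is handed in; nothing more can be done
None
```

The coupling is fully seated on the valve hub, the stem is turned clockwise to its closed stop with the grip block straight across the pipe, the gripper is clear, and I handed the job in at about 21 s of the 72 s allowed.

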